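Dock the mixer base and press the paddle home

TASK

Slide the round mixer base across the worktop, without lifting it, until it sits snugly in the V of its charging cradle. Then take the flat-bladed paddle (not the balloon whisk) out of the wooden caddy, turn it until the cross-shaped splines of its stem mesh with the socket in the base's drive hub, and push it fully home against the spring, until its flange is flush on the hub. Finish while still gripping the paddle and pressing it down, and leave the whisk and the other things where they are.

Things in the scene. Friction and masses are not known exactly. Their poses are not given: they have to be found in the camera images.
- mixer_base: loose round mixer base, white housing 124 mm in diameter and 48 mm high with a low steel pan rim on top (120 mm outside, 3 mm wall, rim top at 62 mm); 0.5 to 0.9 kg, slides on the worktop. Origin: centre of its underside, z up. Its yaw does not matter for the cradle
- cradle: fixed grey charging cradle, 30 mm high: two walls forming a V (100 degrees between them) that opens to the cradle's own +y. Origin: the point on the worktop where the centre of the base's underside stands when the base touches both walls; +y points out of the V, towards where the base comes from
- hub_top (a point): centre of the top face of the grey drive hub (40 mm wide, in a 50 mm steel collar 1.5 mm lower) in the middle of the base, 54 mm above the base's underside; turns with the hub. Plus-shaped socket: two slots along this point's x and y, each 27 x 10 mm, the same every quarter turn; 18 mm deep down to a black spring plunger, which gives another 8 mm until the flange is flush
- hub (a joint): angle of the drive hub relative to the base (rad, + is counterclockwise from above); stiff (0.12 N m friction), stays where it is
- plunger (a joint): how far the spring plunger in the socket is pushed down (m): 0 at rest, 0.008 with the flange flush on the hub; takes about 4 N to start and 13 N at 0.008 and springs back when let go
- paddle: loose tool, 92 mm tall, 0.09 kg, upright in the caddy. Origin: centre of the stem's lower end, z up. From below: plus-shaped steel stem 26 mm long, two ribs along x and y, each 24 x 7 mm, lower edges rounded; black flange, 40 mm wide, at 26 to 30 mm; round neck 26 mm wide; two flat steel blades out to 41 mm along +-x at 31 to 47 mm; square grip 19 x 19 mm, sides along x and y, 48 to 92 mm
- paddle_grip (a point): point on the paddle's axis where the square grip is best pinched, 75 mm above the paddle's origin; axes as the paddle's
- paddle_flange (a point): centre of the underside of the paddle's flange, 26 mm above its origin; in the caddy it rests on the caddy's top, at the work it must come down on hub_top
- caddy: fixed light wooden block 85 x 175 x 45 mm, origin at the centre of its underside, long side along its y; two round holes 30 mm wide and 35 mm deep at its y = -50 and +50 mm, one tool in each
- whisk: the other tool, in the other hole of the caddy: same stem and flange, but a round balloon of steel wires 51 mm wide on top, 102 mm tall. Stays there. Origin: lower end of its stem
- mug: white mug, 80 x 113 x 91 mm, at the back; bystander, origin at its underside
- cumin: glass spice jar with green cap, 46 mm wide, 106 mm tall, at the back; bystander, origin at its underside
- lemon: lemon, 78 x 55 x 56 mm, behind the work; bystander, origin at its underside

How it is judged:
By the outcome, as a careful person would: the job done as asked, in the order asked, and still so for the second after the job is handed in, while the arm keeps its last pose, push and grip.
It also fails if it takes over 67 s, if anything falls off the work surface, if the arm or the gripper's body presses on something with over 40 N, if the wrist force passes 120 N, or if a joint passes its speed limit or range.

ROBOT

A 6-joint arm with a two-finger parallel gripper is mounted at the origin on a cart in front of the work surface, level with it; the furniture and walls round the work are solid. World frame = base frame: x ahead of the robot, y to its left, z up, the work surface at z = 0. Lengths are in m, angles in rad, forces in N, time in s.
With the tool pointing down it reaches from about 0.325 to 0.775 m from the base axis. Payload 5.5 kg.
Tool frame: the origin (TCP) lies between the finger pads, 19 mm behind the fingertips; this is the grasp point; z points along the fingers, y is the line along which they close (so a half turn about z gives the same grasp; the last joint's range is limited). The gripper opens to 88 mm and grips with 3 to 60 N. Pads are 20 mm wide; open, the fingers measure 115 mm over their backs; the gripper's body (75 mm by 178 mm) begins 61 mm behind the grasp point.
Start: joints at [-1.338, 0.091, 1.231, -0, 1.82, -0.057], TCP at [0.171, -0.575, 0.241] pointing down, gripper open.
Joint ranges: [-2.87, 2.87], [-0.86, 2.18], [0.17, 2.46], [-1.51, 4.65], [0.06, 2.69], [-2.65, 2.65]. Speed limits (rad/s): [2.57, 2.57, 3.01, 3.14, 3.14, 3.14].

INTERFACE

Orientations are given as a unit quaternion [w, x, y, z].
In Python, from bench import * gives the robot as it stands. Calls block until the motion is done:
- move_to(position, orientation): joint-space move of the TCP to a pose.
- move_l(position, speed=0.15, orientation=None): straight line of the TCP; orientation=None keeps the orientation; speed is the mean speed in m/s.
- movej(angles): joint-space move.
- gripper_open() and close(): open the fingers fully, or close them until they stop; the grip force is fixed at half the most.
- hold(seconds).
- inverse_kinematics(position, orientation): joint angles nearest the present ones, or None.
- state(): the state.
- get_image(name): name is "scene" or "top" or "wrist"; returns a dict with "frame" (480x640x3 uint8, blue, green, red), "depth" (480x640 float32, m along the optical axis (not along the pixel's ray), 0 where there is no reading), "camera_matrix" (3x3 intrinsics, pixels), "view" (4x4, takes a point from world to camera coordinates). Camera axes: x right, y up, looking along -z (the intrinsics and any distortion apply to the point x, -y, -z); pixel columns grow to the right and rows downward; lengths in m; the calibration is good to about 2 mm. A picture is of the moment at which its call begins.
A pose or a line that the arm cannot do raises IKError and nothing moves.
- job_done(): hands the job in; it is judged then, once.
The state is a dict: "time": time; "joint_pos": joint angles; "dq": joint speeds; "joint_torque": joint torques, N m; "ee_pos": TCP position; "ee_rot": TCP orientation; "ft_force": force on the tool from outside, world axes, zero at the start; "moment": the same for the moment, N m; "finger_gap": finger opening in m; "finger_force": force on a finger pad.
Only numpy, scipy, OpenCV 4.12 (cv2) and the standard library are available. Lean on these libraries where they do the work, as an engineer would, in place of code of your own. Each camera call takes 0.05 s, during which the arm holds its last target. There are 200 camera calls.

## Working session

There is one attempt and no reset: what is moved stays moved. The work goes in short steps, each a Python script; the robot and the scene stay as the last script left them, time stands still between calls to the robot, and variables do not carry over. Pictures are saved under pics/ and viewed, at most 10 in all, crops included, and the job is handed in when it is done.

```bash
mkdir -p pics; ls; cat > h.py <<'E'
from bench import *
import numpy as np, cv2, pickle
from scipy.spatial.transform import Rotation as R
def snap(name,fn):
    im=get_image(name); cv2.imwrite(f'pics/{fn}.png',im['frame']); pickle.dump(im,open(f'pics/{fn}.pkl','wb')); return im
def load(fn): return pickle.load(open(f'pics/{fn}.pkl','rb'))
def world(im,u,v,z=None):
    """pixel -> world, by depth or by intersecting plane z"""
    K=im['camera_matrix']; V=np.linalg.inv(im['view'])
    d=np.array([(u-K[0,2])/K[0,0],-(v-K[1,2])/K[1,1],-1.])
    o=V[:3,3]; r=V[:3,:3]@d
    s=im['depth'][int(round(v)),int(round(u))] if z is None else (z-o[2])/r[2]
    return o+s*r
def cloud(im):
    K=im['camera_matrix']; V=np.linalg.inv(im['view']); v,u=np.mgrid[:480,:640]; D=im['depth']
    P=np.stack([(u-K[0,2])/K[0,0]*D,-(v-K[1,2])/K[1,1]*D,-D],-1)
    return P@V[:3,:3].T+V[:3,3]
def down(yaw):
    """tool z down, tool y axis (closing line) at world angle yaw"""
    y=np.array([np.cos(yaw),np.sin(yaw),0]); z=np.array([0,0,-1.]); x=np.cross(y,z)
    q=R.from_matrix(np.stack([x,y,z],1)).as_quat(); return [q[3],*q[:3]]
E
python3 - <<'E'
from h import *
a=snap('scene','s0');b=snap('top','t0')
for i in (a,b): print(i['camera_matrix'].round(1).tolist(),np.linalg.inv(i['view'])[:3].round(3).tolist(), list(i))
print(state())
E
```

```text
pics
[[591.8, 0.0, 314.6], [0.0, 591.8, 235.4], [0.0, 0.0, 1.0]] [[-0.739, 0.337, -0.583, -0.126], [-0.673, -0.399, 0.623, 0.764], [-0.022, 0.853, 0.521, 0.695]] ['frame', 'depth', 'camera_matrix', 'view']
[[435.9, 0.0, 322.7], [0.0, 435.9, 243.8], [0.0, 0.0, 1.0]] [[-0.021, 0.988, -0.152, 0.43], [-0.999, -0.025, -0.028, 0.051], [-0.032, 0.151, 0.988, 1.043]] ['frame', 'depth', 'camera_matrix', 'view']
{'time': 0.1, 'joint_pos': array([-1.33769477e+00,  9.18078889e-02,  1.23177166e+00, -3.04251999e-05,
        1.81981104e+00, -5.67040760e-02]), 'dq': array([-0.00025319, -0.00219913, -0.00372084, -0.00027928,  0.0005638 ,
        0.00201089]), 'joint_torque': array([ 2.34744977e-03, -4.47859883e+01, -4.07568598e+01,  6.99788961e-02,
        2.84655963e-02, -1.07365393e-04]), 'ee_pos': array([ 0.17139091, -0.5747509 ,  0.24030187]), 'ee_rot': array([-8.94174702e-04,  9.89520083e-01,  1.44392510e-01, -9.38745053e-05]), 'ft_force': array([ 0.66475464,  0.42297129, -0.79084916]), 'moment': array([-0.0824184 , -0.01977536,  0.01165606]), 'finger_force': 0.0, 'finger_gap': 0.08794125926881351}
```

View pics/t0.png

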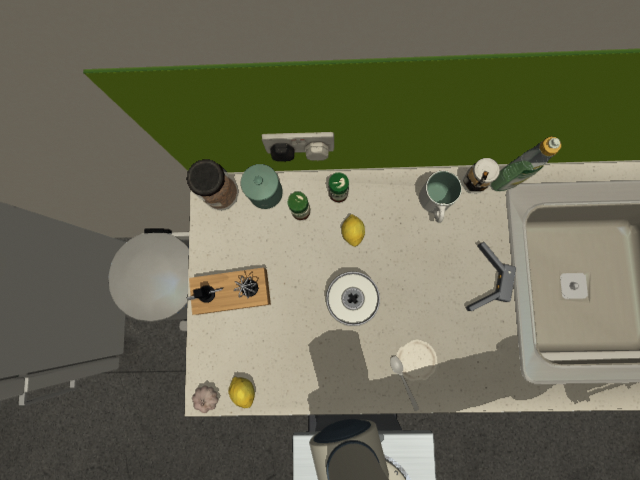

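View pics/s0.png

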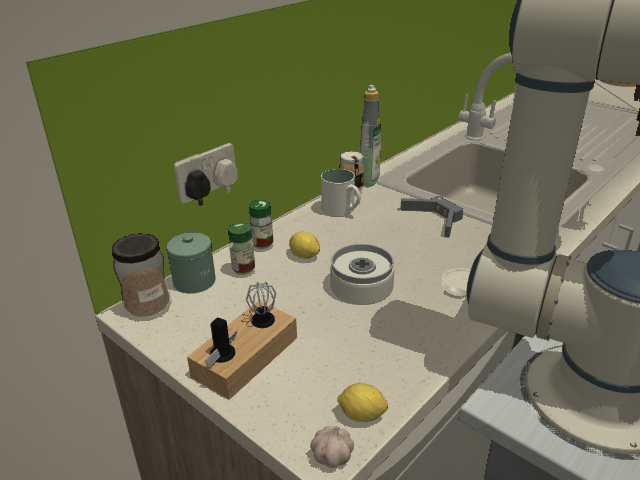

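```bash
python3 - <<'E'
from h import *
im=load('t0');f=im['frame']
def c(u,v,w,h,s,b=None): return cv2.resize(f[v:v+h,u:u+w],None,fx=s,fy=s,interpolation=cv2.INTER_CUBIC)
A=c(185,260,90,60,4.4); B=c(322,267,64,64,6); C=c(460,235,60,80,4.4)
cv=np.zeros((600,800,3),np.uint8)
cv[:A.shape[0],:A.shape[1]]=A; cv[:C.shape[0],400:400+C.shape[1]]=C
cv2.imwrite('pics/c1.png',cv)
D=c(322,267,64,64,9); cv[:]=0; cv[:576,:576]=D; cv2.imwrite('pics/c2.png',cv)
P=cloud(im)
def sel(u0,u1,v0,v1,z0,z1):
    Q=P[v0:v1,u0:u1].reshape(-1,3); return Q[(Q[:,2]>z0)&(Q[:,2]<z1)]
# worktop bias
print('table z',np.median(P[320:340,250:300,2]),np.median(P[240:260,400:450,2]),np.median(P[330:340,440:500,2]))
r=sel(322,386,265,333,.056,.07); print('rim',len(r),np.median(r[:,2]))
A=np.c_[2*r[:,:2],np.ones(len(r))]; s=np.linalg.lstsq(A,(r[:,:2]**2).sum(1),rcond=None)[0]; print(s[:2],np.sqrt(s[2]+s[0]**2+s[1]**2))
q=sel(180,275,258,325,.038,.05); print('caddy',len(q),np.median(q[:,2]),cv2.minAreaRect(q[:,:2].astype(np.float32)*1000))
k=sel(460,515,235,315,.02,.04); print('cradle',len(k),np.median(k[:,2])); np.save('pics/cr.npy',k)
print(cv2.minAreaRect(k[:,:2].astype(np.float32)*1000), k.min(0),k.max(0))
for u,v,z in[(480,243,.03),(503,270,.03),(467,308,.03),(500,290,.03),(205,292,.092+.019),(353,298,.054)]: print(u,v,world(im,u,v,z).round(4))
E
```

```text
table z 0.0004807137883082735 0.0007644254771534964 0.0005220022989268491
rim 319 0.06125479616254215
[0.45698608 0.01541794] 0.0548160441991347
caddy 2271 0.04558186628895122 ((480.1086120605469, 300.494384765625), (85.43121337890625, 176.44580078125), 6.595097541809082)
cradle 903 0.030032995587492506
((491.75469970703125, -310.6016845703125), (90.01744842529297, 161.41082763671875), 75.1180191040039) [ 0.42388528 -0.35980726  0.0200023 ] [ 0.58057779 -0.24836914  0.0358859 ]
480 243 [ 0.5774 -0.2859  0.03  ]
503 270 [ 0.5133 -0.3335  0.03  ]
467 308 [ 0.4286 -0.2454  0.03  ]
500 290 [ 0.4677 -0.3229  0.03  ]
205 292 [0.4744 0.3329 0.111 ]
353 298 [0.4562 0.0139 0.054 ]
```

View pics/c1.png

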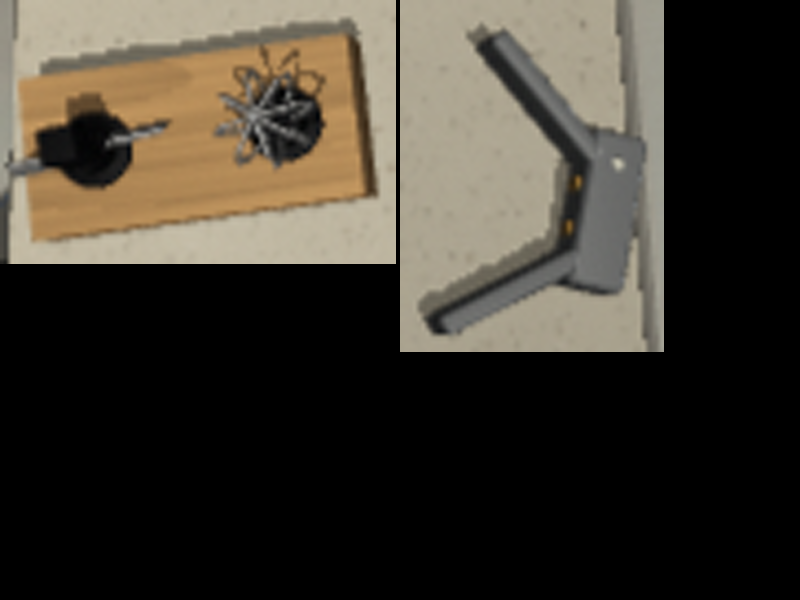

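View pics/c2.png

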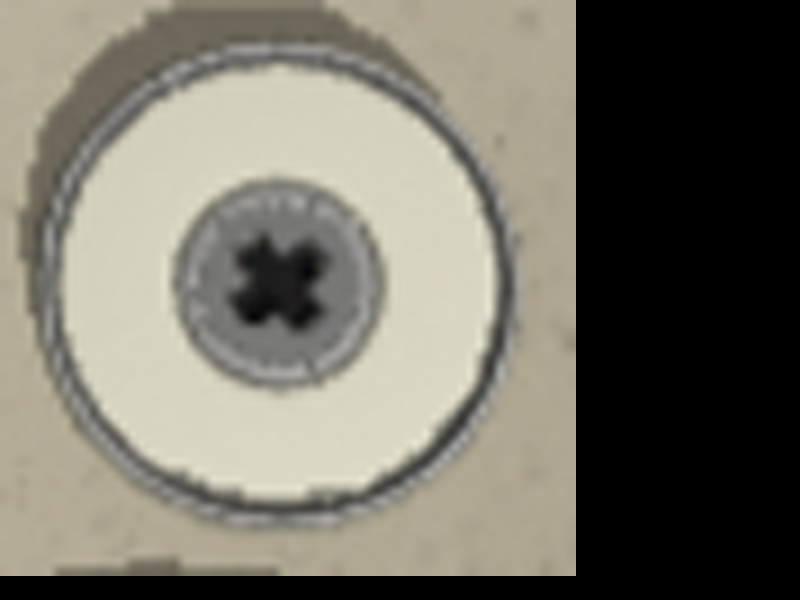

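Top view: base centre (353,298), with the socket cross at roughly 45° in the image. The cradle is at (490,280), opening left. The paddle is in the left caddy hole (205,292), the whisk in the right hole (247,287).

```bash
python3 - <<'E'
from h import *
from scipy.optimize import least_squares
k=np.load('pics/cr.npy'); k=k[(k[:,2]>.027)&(k[:,2]<.034)][:,:2]
# wall points: along cradle frame, initial guess origin, yaw(+y) 75deg
o=np.array([.507,-.25]); 
for th in (75,):
    a=np.radians(th); ey=np.array([np.cos(a),np.sin(a)]); ex=np.array([ey[1],-ey[0]])
    L=np.c_[(k-o)@ex,(k-o)@ey]
for s in(1,-1):
    n=np.array([s*np.cos(np.radians(50)),-np.sin(np.radians(50))]); t=np.array([s*np.sin(np.radians(50)),np.cos(np.radians(50))])
    w=L[(s*L[:,0]>25)&(L@t>5)]; 
    c=w@t; d=w@n
    for lo in np.arange(0,.08,.012):
        m=(c>=lo)&(c<lo+.012)
        if m.sum()>5: print(s,round(lo,3),m.sum(),np.percentile(d[m],[3,50,97]).round(4))
print(inverse_kinematics([.48,.09,.1],down(np.radians(15))) ,inverse_kinematics([.52,-.2,.035],down(np.radians(-15))))
E
```

```text
[ 1.15671473e-01 -1.94817523e-01  1.75703916e+00 -4.44089210e-16
  1.57937102e+00 -1.46127915e-01] [-4.28238220e-01  3.61583004e-02  1.65620416e+00 -4.44089210e-16
  1.44923019e+00 -1.66438833e-01]
```

```bash
python3 - <<'E'
from h import *
k=np.load('pics/cr.npy'); print(len(k)); k=k[(k[:,2]>.026)&(k[:,2]<.036)][:,:2]; print(len(k),k[::60].round(3).tolist())
o=np.array([.507,-.25]);a=np.radians(75); ey=np.array([np.cos(a),np.sin(a)]); ex=np.array([ey[1],-ey[0]])
L=np.c_[(k-o)@ex,(k-o)@ey]
for s in(1,-1):
    b=np.radians(50)
    n=np.array([s*np.cos(b),-np.sin(b)]); t=np.array([s*np.sin(b),np.cos(b)])
    w=L[(s*L[:,0]>.025)]; c=w@t; d=w@n
    for lo in np.arange(-.02,.08,.012):
        m=(c>=lo)&(c<lo+.012)
        if m.sum()>5: print(s,round(lo,3),m.sum(),np.percentile(d[m],[3,50,97]).round(4))
E
```

```text
903
817 [[0.58, -0.291], [0.558, -0.31], [0.537, -0.319], [0.523, -0.349], [0.513, -0.349], [0.502, -0.336], [0.492, -0.347], [0.481, -0.328], [0.472, -0.342], [0.463, -0.343], [0.456, -0.342], [0.45, -0.31], [0.444, -0.278], [0.433, -0.255]]
1 -0.02 32 [0.0728 0.0778 0.0884]
1 -0.008 28 [0.0696 0.0747 0.0808]
1 0.004 32 [0.0669 0.0718 0.08  ]
1 0.016 26 [0.0649 0.0711 0.0758]
1 0.028 27 [0.0631 0.0683 0.0737]
1 0.04 21 [0.0621 0.067  0.0736]
-1 -0.02 28 [0.07   0.0751 0.0808]
-1 -0.008 27 [0.0678 0.0741 0.0788]
-1 0.004 29 [0.0657 0.0711 0.0762]
-1 0.016 29 [0.0643 0.0695 0.0752]
-1 0.028 29 [0.0617 0.0668 0.0733]
-1 0.04 15 [0.0611 0.0649 0.0712]
```

```bash
python3 - <<'E'
from h import *
k=np.load('pics/cr.npy'); k=k[(k[:,2]>.026)&(k[:,2]<.036)][:,:2]
o=np.array([.507,-.25]);a=np.radians(75); ey=np.array([np.cos(a),np.sin(a)]); ex=np.array([ey[1],-ey[0]])
L=np.c_[(k-o)@ex,(k-o)@ey]
N=[];D=[]
for s in(1,-1):
    b=np.radians(40)
    n=np.array([s*np.cos(b),-np.sin(b)]); t=np.array([s*np.sin(b),np.cos(b)])
    w=L[(s*L[:,0]>.03)]; c=w@t; d=w@n; C=[];E=[];M=[]
    for lo in np.arange(-.03,.05,.008):
        m=(c>=lo)&(c<lo+.008)
        if m.sum()>8: C.append(c[m].mean());E.append(np.percentile(d[m],4));M.append(np.median(d[m]))
    p=np.polyfit(C,E,1);q=np.polyfit(C,M,1); print(s,p,q,np.round(E,4),np.round(C,3))
    ang=np.arctan(q[0]); t2=t+q[0]*n; t2/=np.linalg.norm(t2); n2=n-q[0]*t; n2/=np.linalg.norm(n2)
    pt=n*p[1]; N.append(n2);D.append(n2@pt-.062); print('wall dir from axis deg',np.degrees(np.arctan2(abs(t2[0]),t2[1])), 'inner dist',n2@pt)
x=np.linalg.solve(np.array(N),D); ax=-(N[0]+N[1]); ax/=np.linalg.norm(ax); 
print('origin',o+x[0]*ex+x[1]*ey,'axis',ax[0]*ex+ax[1]*ey, np.degrees(np.arctan2(*(ax[0]*ex+ax[1]*ey)[::-1])))
E
```

```text
1 [-0.0097714   0.06870313] [0.00334751 0.07318794] [0.0693 0.069  0.0689 0.0682 0.068  0.0688 0.0686 0.0687] [-0.026 -0.018 -0.01  -0.002  0.006  0.014  0.022  0.03 ]
wall dir from axis deg 40.191797448739216 inner dist 0.06870274519296558
-1 [0.01327584 0.06697757] [0.00973436 0.07189523] [0.0667 0.0666 0.0671 0.0665 0.0676 0.0669 0.0669 0.0677] [-0.026 -0.018 -0.01  -0.002  0.006  0.014  0.022  0.03 ]
wall dir from axis deg 40.55772019137619 inner dist 0.06697439210277856
origin [ 0.50579167 -0.25900352] axis [0.25573326 0.96674738] 75.18296137131848
```

```bash
cat > p1.py <<'E'
from h import *
B0=np.array([.457,.0154]); O=np.array([.5058,-.259]); ax=np.array([.2557,.9667])
C1=O+.07*ax
d=(B0-C1)/np.linalg.norm(B0-C1); th=np.arctan2(d[1],d[0]); q=down(th-np.pi/2)
P=lambda b,u,r,z: [*(b+r*u),z]
Z=.035
move_to(P(B0,d,.095,.2),q); move_l(P(B0,d,.095,Z),.2)
f0=state()['ft_force']
move_l(P(B0,d,.058,Z),.1); move_l(P(C1,d,.054,Z),.08)
print('push',state()['ft_force']-f0)
move_l(P(C1,d,.085,Z),.15)
q2=down(np.arctan2(ax[1],ax[0])-np.pi/2)
move_l(P(C1,ax,.085,Z),.1,q2)
f0=state()['ft_force']
move_l(P(C1,ax,.058,Z),.1)
move_l(P(O,ax,.0537+.008,Z),.06); print(state()['ft_force']-f0)
r=.0537+.007
while r>.0537-.012:
    move_l(P(O,ax,r,Z),.03); f=state()['ft_force']-f0; F=f[:2]@ax; print(round(r,4),f.round(1),round(F,1))
    if F>18: break
    r-=.001
print(state()['time'])
im=snap('top','t1')
E
python3 p1.py
python3 - <<'E'
from h import *
im=load('t1'); cv2.imwrite('pics/t1c.png',cv2.resize(im['frame'][200:350,380:540],None,fx=4,fy=4))
E
```

```text
push [ 0.23379712  2.08109061 -0.574468  ]
[-0.27321042 -0.25674872 -0.37837771]
0.0607 [0.2 2.1 0.7] 2.1
0.0597 [0.6 3.  0.8] 3.1
0.0587 [2.1 1.9 0.7] 2.4
0.0577 [ 1.2  1.5 -0.6] 1.8
0.0567 [ 0.5  2.  -0.6] 2.1
0.0557 [1.2 2.4 0.4] 2.6
0.0547 [ 1.5  2.5 -0.1] 2.8
0.0537 [1.6 3.6 0.7] 3.9
0.0527 [1.3 6.8 0.9] 6.9
0.0517 [0.4 8.8 1.5] 8.6
0.0507 [ 0.8 12.3  2.6] 12.1
0.0497 [ 0.  13.5  3.6] 13.1
0.0487 [ 1.  15.8  3.9] 15.5
0.0477 [ 0.6 18.2  4.3] 17.7
0.0467 [ 0.5 21.3  4.7] 20.8
13.5833
```

View pics/t1c.png

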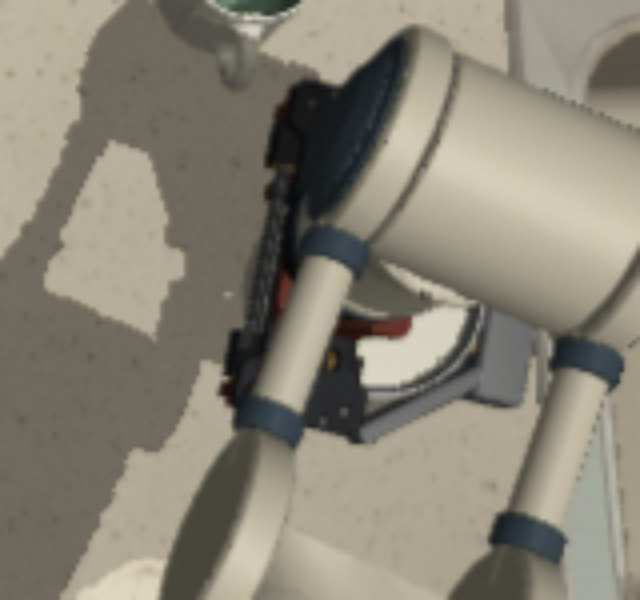

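The base is touching the lower wall and the force ramped up to 21 N, so it is seated. I'll back off, then look at the hub and the paddle with the wrist camera.

```bash
python3 - <<'E'
from h import *
O=np.array([.5058,-.259]); ax=np.array([.2557,.9667]); d2=np.arctan2(ax[1],ax[0])-np.pi/2
move_l([*(O+.085*ax),.035],.1); move_l([*(O+.085*ax),.2],.2)
top=snap('top','t2')
w=snap('wrist','w1'); V=np.linalg.inv(w['view']); print(V[:3].round(3).tolist(),w['camera_matrix'].round(0).tolist(),state()['ee_pos'])
for n,i in(('w',w),('t',top)):
    P=cloud(i).reshape(-1,3); r=P[(np.linalg.norm(P[:,:2]-O,axis=1)<.075)&(P[:,2]>.058)&(P[:,2]<.066)]
    print(n,len(r))
    if len(r)>50:
        f=lambda s:np.linalg.norm(r[:,:2]-s,axis=1)-.0585
        from scipy.optimize import least_squares
        s=least_squares(f,O,loss='soft_l1',f_scale=.001); print(s.x,np.abs(s.fun).mean())
move_to([.474,.35,.3],down(np.radians(15)))
w=snap('wrist','w2'); print(np.linalg.inv(w['view'])[:3].round(3).tolist(),state()['time'])
A=load('w1')['frame'];B=w['frame']
cv2.imwrite('pics/w12.png',np.vstack([cv2.resize(A,(400,300)),cv2.resize(B,(400,300))]))
E
```

```text
[[0.967, 0.243, 0.081, 0.549], [-0.257, 0.921, 0.294, -0.096], [-0.003, -0.305, 0.952, 0.34]] [[414.0, 0.0, 314.0], [0.0, 414.0, 246.0], [0.0, 0.0, 1.0]] [ 0.52687543 -0.17668134  0.19790168]
w 1948
[ 0.50617703 -0.25683143] 0.0009462056022960423
t 91
[ 0.50875923 -0.25538929] 0.0018276176486360395
[[0.967, -0.245, -0.078, 0.453], [0.257, 0.92, 0.295, 0.43], [-0.001, -0.305, 0.952, 0.442]] 17.2417
```

View pics/w12.png

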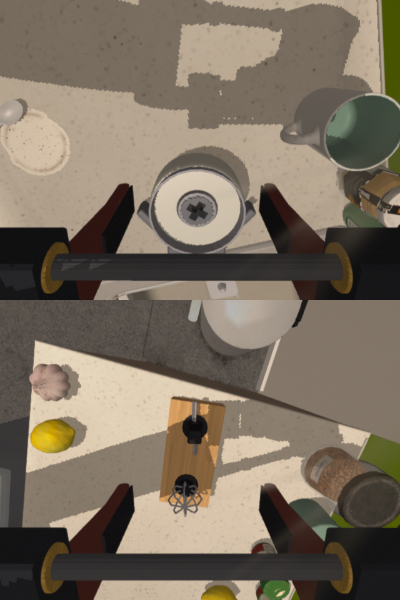

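The base sits between the cradle walls. In w1 the hub is at about (315,336), and in w2 the paddle is at about (312,205). Next I'll enlarge both.

```bash
python3 - <<'E'
from h import *
A=load('w1')['frame'];B=load('w2')['frame']
cv=np.zeros((600,800,3),np.uint8)
a=cv2.resize(A[302:368,282:348],(400,400),interpolation=cv2.INTER_CUBIC); b=cv2.resize(B[150:250,260:360],(400,400),interpolation=cv2.INTER_CUBIC)
b=np.clip(b.astype(int)*2,0,255); cv[:400,:400]=a; cv[:400,400:]=b
cv2.imwrite('pics/c3.png',cv)
E
```

```text
(no output)
```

View pics/c3.png

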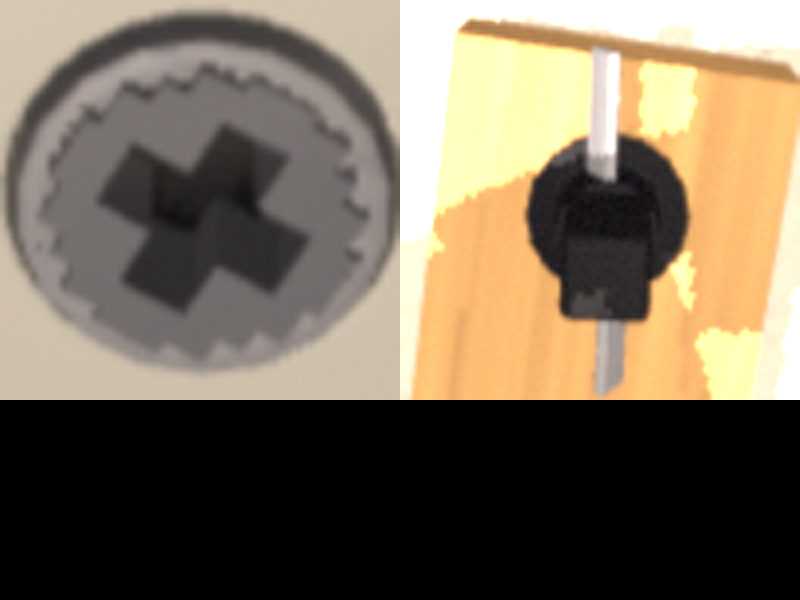

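```bash
python3 - <<'E'
from h import *
w1=load('w1');w2=load('w2')
g=lambda p:world(w1,282+p[0]*66/400-.5,302+p[1]*66/400-.5,.0545)[:2]
h=lambda p,z:world(w2,260+(p[0]-400)/4-.5,150+p[1]/4-.5,z)[:2]
m=lambda a,b:(g(a)+g(b))/2
A1,A2=m((228,125),(290,155)),m((122,283),(187,315)); B1,B2=m((137,143),(98,203)),m((308,237),(272,297))
for a,b in((A1,A2),(B1,B2)):
    v=a-b; print('slot',(a+b)/2,np.linalg.norm(v),np.degrees(np.arctan2(v[1],v[0]))%90)
print('hub circle ctr', g((208,205)))
t=[h(p,.111) for p in((568,238),(650,238),(648,320),(561,318))]
print('top ctr',np.mean(t,0),[np.linalg.norm(t[i]-t[i-1]).round(4) for i in range(4)],[np.degrees(np.arctan2(*(t[i]-t[i-1])[::-1]))%90 for i in range(4)])
a,b=h((605,48),.066),h((608,395),.06); v=a-b; print('blade',a,b,(a+b)/2,np.linalg.norm(v),np.degrees(np.arctan2(v[1],v[0]))%180)
print('flange',h((608,213),.048), h((528,213),.049),h((689,213),.049))
c=np.radians(96.6); print('caddy',np.array([.4801,.3005])+.05*np.array([np.cos(c),np.sin(c)]))
for y in (14,104,-76): print(y,inverse_kinematics([.474,.35,.095],down(np.radians(y))))
E
```

```text
slot [ 0.50643794 -0.25696745] 0.026787132428190807 45.02370119646837
slot [ 0.5061854  -0.25690316] 0.026077378879897885 43.58952248564938
hub circle ctr [ 0.50722913 -0.25486111]
top ctr [0.47186084 0.34927948] [np.float64(0.017), np.float64(0.0167), np.float64(0.0174), np.float64(0.018)] [np.float64(9.430700980600463), np.float64(14.877484873584068), np.float64(13.823373863528573), np.float64(13.51351517721426)]
blade [0.46048843 0.38958916] [0.48240631 0.30879455] [0.47144737 0.34919186] 0.08371476054695244 105.17785500330021
flange [0.47152987 0.3497728 ] [0.45282644 0.34502099] [0.49037285 0.3549952 ]
caddy [0.47435314 0.35016864]
14 [ 5.78297669e-01  8.27710500e-02  1.49874338e+00 -4.44089210e-16
  1.56007823e+00  3.33951574e-01]
104 [ 5.78297669e-01  8.27710500e-02  1.49874338e+00 -4.44089210e-16
  1.56007823e+00 -1.23684475e+00]
-76 [ 5.78297669e-01  8.27710500e-02  1.49874338e+00 -4.44089210e-16
  1.56007823e+00  1.90474790e+00]
```

```bash
cat > p2.py <<'E'
from h import *
q=down(np.radians(14.5)); x,y=.4722,.3495
move_to([x,y,.2],q); move_l([x,y,.094],.12)
close(); s=state(); print('gap',s['finger_gap'],s['finger_force'],s['ee_pos'])
move_l([x,y,.24],.12); s=state(); print('gap',s['finger_gap'],s['ft_force'])
H=np.array([.5062,-.2568]); q2=down(np.radians(44.3))
print(inverse_kinematics([*H,.24],q2))
move_to([*H,.24],q2); hold(.3)
s=state(); print(s['ee_pos'],s['time'])
e=H-s['ee_pos'][:2]; move_l([*(H+e),.16],.1); hold(.3); s=state(); print(s['ee_pos'],s['ft_force'],s['finger_gap'],s['time'])
im=snap('wrist','w3'); cv2.imwrite('pics/w3c.png',cv2.resize(im['frame'][180:480,120:520],(800,600)))
snap('top','t3');snap('scene','s3')
E
python3 p2.py
```

```text
gap 0.019047280842238043 29.999889135360718 [0.47220099 0.3494723  0.09400416]
gap 0.019079659712815354 [ 0.96310564 -0.09058164 -1.53321073]
[-5.29413817e-01  3.28430076e-03  1.32360054e+00 -4.44089210e-16
  1.81470781e+00 -1.30259468e+00]
[ 0.50638089 -0.25643949  0.24000893] 23.6583
[ 0.50620997 -0.25726507  0.16053873] [-0.29557024 -0.04173334 -0.31324714] 0.018487218775390144 24.9083
```

View pics/w3c.png

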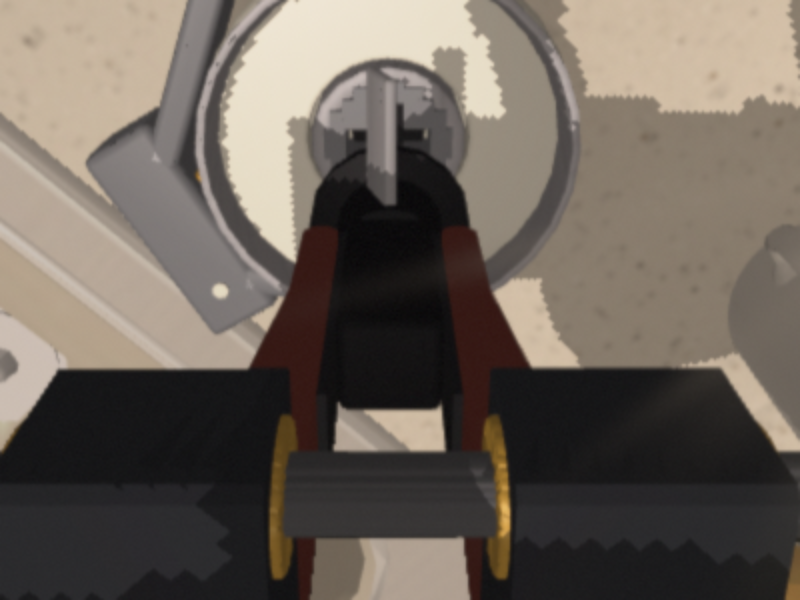

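The paddle is held square. The socket slots (image ends at 352 and 430 on row 132) line up with the blade plane and flange centre (about x = 389), so I'll insert.

```bash
cat > p3.py <<'E'
from h import *
s=state(); H=np.array([.5062,-.2568]); c=H+(H-s['ee_pos'][:2])*.5
f0=s['ft_force'].copy()
z=.136; move_l([*c,z],.08)
while z>.085:
    z-=.002 
    move_l([*c,z],.03); s=state(); f=s['ft_force']-f0; print(round(z,3),s['ee_pos'].round(4),f.round(1),s['moment'].round(2),round(s['finger_gap'],4))
    if f[2]>(9 if s['ee_pos'][2]>.114 else 25) or np.abs(f[:2]).max()>10: break
print(state()['time'])
E
python3 p3.py
```

```text
0.134 [ 0.5064 -0.2567  0.1343] [ 0.2  0.4 -0.8] [-0.03 -0.12  0.01] 0.019
0.132 [ 0.5062 -0.2566  0.132 ] [ 0.1 -0.3  0.8] [ 0.02 -0.08 -0.  ] 0.0192
0.13 [ 0.5061 -0.2566  0.1297] [-0.7  1.2 -0. ] [-0.04 -0.09 -0.  ] 0.0187
0.128 [ 0.5062 -0.2565  0.1277] [0.5 0.5 0.5] [ 0.02 -0.11 -0.05] 0.0189
0.126 [ 0.5062 -0.2566  0.1258] [-0.3  1.   0.2] [ 0.04 -0.12  0.04] 0.0186
0.124 [ 0.5062 -0.2566  0.1238] [ 0.  -0.3 -0.9] [ 0.03 -0.13 -0.  ] 0.0189
0.122 [ 0.5062 -0.2566  0.1218] [-0.8  0.3 -0.1] [ 0.01 -0.17 -0.01] 0.0187
0.12 [ 0.5062 -0.2566  0.1198] [0.2 0.5 0.2] [-0.02 -0.15 -0.05] 0.019
0.118 [ 0.5062 -0.2566  0.1178] [-0.5  0.2 -0.3] [ 0.   -0.13 -0.05] 0.0186
0.116 [ 0.5062 -0.2566  0.1158] [-1.   0.5 -0.8] [-0.04 -0.05  0.06] 0.0187
0.114 [ 0.5062 -0.2566  0.1138] [ 0.1 -0.3 -0.7] [ 0.   -0.12  0.02] 0.0187
0.112 [ 0.5062 -0.2566  0.1118] [-0.5  0.  -0.3] [ 0.04 -0.09  0.04] 0.0192
0.11 [ 0.5065 -0.2568  0.1107] [-0.5  0.2  3.9] [0.08 0.04 0.01] 0.019
0.108 [ 0.5065 -0.2568  0.1087] [-0.7  1.   6.3] [0.15 0.03 0.03] 0.019
0.106 [ 0.5066 -0.2568  0.1071] [-1.1  0.9  7.9] [0.16 0.2  0.02] 0.0187
0.104 [ 0.5066 -0.2568  0.1055] [-1.9  1.2  9. ] [0.3  0.34 0.01] 0.019
0.102 [ 0.5066 -0.2568  0.1039] [-3.5  2.2 11.4] [ 0.33  0.48 -0.02] 0.0192
0.1 [ 0.5068 -0.2569  0.1028] [-2.6  1.7 13.9] [ 0.38  0.67 -0.01] 0.0187
0.098 [ 0.5071 -0.2572  0.1025] [-5.6  3.3 20.6] [ 0.48  1.03 -0.06] 0.0188
0.096 [ 0.5074 -0.2576  0.1022] [-7.3  3.6 26.1] [ 0.49  1.28 -0.09] 0.0189
30.5083
```

```bash
python3 - <<'E'
from h import *
p=[.5048,-.2556,.0965]; f0=np.array([-.3,0,-.3])
move_l(p,.02); hold(.5); s=state(); print(s['ee_pos'].round(4),(s['ft_force']-f0).round(1),s['moment'].round(2),s['finger_gap'],s['time'])
w=snap('wrist','w4'); t=snap('top','t4'); sc=snap('scene','s4')
a=cv2.resize(w['frame'],None,fx=1,fy=1)[180:480,120:520]; b=cv2.resize(sc['frame'][190:310,320:520],(400,240),interpolation=cv2.INTER_CUBIC)
c=cv2.resize(t['frame'][140:380,180:540],(400,267)); cv=np.zeros((600,800,3),np.uint8); cv[:300,:400]=a; cv[:240,400:]=b; cv[300:567,:400]=c
cv[300:600,400:]=cv2.resize(sc['frame'][180:480,80:480],(400,300)); cv2.imwrite('pics/v4.png',cv)
from scipy.optimize import least_squares
P=cloud(w).reshape(-1,3); O=np.array([.5062,-.2568]); d=np.linalg.norm(P[:,:2]-O,axis=1)
r=P[(d<.075)&(d>.045)&(P[:,2]>.058)&(P[:,2]<.066)]; print(len(r),r[:,:2].ptp(0) if hasattr(r,'ptp') else '')
q=least_squares(lambda s:np.linalg.norm(r[:,:2]-s,axis=1)-.0585,O,loss='soft_l1',f_scale=.001); print(q.x)
E
```

```text
[ 0.5071 -0.2574  0.1023] [-1.7 -0.  20.2] [-0.14  0.18 -0.02] 0.019181547519370644 31.2583
4383 
[ 0.5058145  -0.25763362]
```

View pics/v4.png

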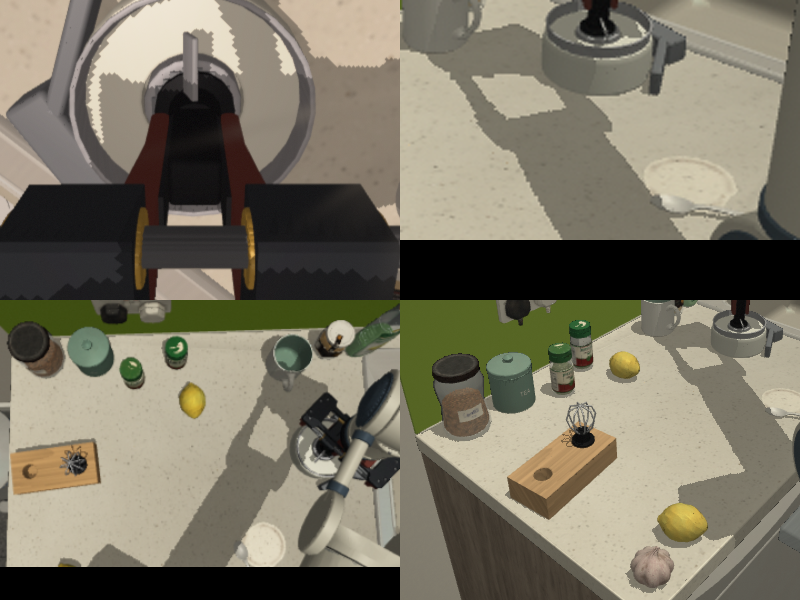

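```bash
python3 -c "
from h import *
print(job_done())"
```

```text
the job is handed in; nothing more can be done
None
```

The job is handed in, with no verdict returned: the base was slid into the cradle V until it met about 21 N of resistance. The paddle meshed with the hub and went down to flange height (TCP z 102 mm, 103 expected), still gripped and pressed at about 20 N, and the whisk and other things look undisturbed in the last pictures.

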